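# Shut the square tool tin before the rain

### The job

Rain is about to blow onto the porch shelf. Gently lower the hinged lid of the squarish tin, the one with the fold-up hex key set in it, until it is fully shut, and let go; do not slam it. Leave the lid of the longer, narrower tin with the tire levers standing open just as it is.

Things in the scene. Friction and masses are not known exactly. Their poses are not given: they have to be found in the camera images.
- square_lid (a joint): Opening angle (rad) of the lid of the squarish tin: 0 = shut flat on the rim, growing as the lid opens; it starts between about 0.95 and 1.35. The hinge is stiff by friction (about 0.2 N m): the lid stays where it is left, does not fall or spring back, and takes 1 to 3 N square to the plate at its free edge to move. Bare aluminium tin, fixed to the shelf, 100 mm from front to hinge, 110 mm wide, rim 55 mm above the shelf; a fold-up hex key set lies low inside it.
- square_edge (a point): Middle of the free edge of the square tin's lid, on its outer face; 61 mm above the shelf when shut. The lid is a flat plate 6 mm thick, 100 mm from hinge axis to free edge, 110 mm wide, 0.1 to 0.2 kg; a tab 40 mm wide and 4 mm thick sticks out about 11 mm past this point. Moves with the lid: x axis along the lid towards the hinge, its y axis along the hinge, its z axis out of the outer face (up when shut).
- square_hinge (a point): Middle of the square tin's hinge line, on the rear rim of the tin, the side away from the robot, 55 mm above the shelf. Fixed. Its y axis is the hinge axis, its x axis points level from the tin's front to its rear (away from the robot, turned by up to 0.5 rad left or right), its z axis up. The open lid rises from here, leaning towards the robot over the tin; its outer face looks away from the robot and up. The inner, robot-side face must swing down onto the rim.
- long_edge (a point): Middle of the free edge, outer face, of the lid of the other tin, the one to leave open: same bare aluminium, but longer and narrower, 85 mm from front to hinge and 190 mm wide, blue tire levers inside, standing apart from the square tin (the two tins and a dish of brake pads swap places: left, middle, right). Axes as for square_edge.
Not all that is in view belongs to the job. What is shaped like the part that bears square_lid but green or orange is not meant.

How it is judged:
At the end, for the whole second after the job is handed in: The square tin's lid is shut to within 0.1 rad (its free edge within about 10 mm of the rim) and at rest; the free edge of the long tin's lid is within 20 mm of where it began (value of joint square_lid below 0.1 rad and velocity of joint square_lid between -0.05 and 0.05 rad/s and distance of long_edge from where it was at the start of the episode below 0.02 m); the robot touches nothing.
It fails at once if the square tin's lid is slammed: it swings shut faster than 4 rad/s (about 0.4 m per second at its edge) (velocity of joint square_lid below -4 rad/s).
It fails at once if the free edge of the long tin's lid is moved by more than 20 mm (distance of long_edge from where it was at the start of the episode above 0.02 m).
It also fails if it takes over 29 s, if anything falls off the work surface, if the arm or the gripper's body presses on something with over 40 N, if the wrist force passes 120 N, or if a joint passes its speed limit or range.

### The arm

A 7-joint arm with a two-finger parallel gripper is mounted at the origin on the work surface. World frame = base frame: x ahead of the robot, y to its left, z up, the work surface at z = 0. Lengths are in m, angles in rad, forces in N, time in s.
With the tool pointing down it reaches from about 0.4 to 0.85 m from the base axis. Payload 10.4 kg.
Tool frame: the origin (TCP) lies midway between the tips of the shut fingers; the grasp point (between the pads) lies 19 mm behind it; z points along the fingers, y is the direction in which the jaws open and shut (so a half turn about z gives the same grasp; the last joint's range is limited). The gripper opens to 85 mm and grips with 20 to 120 N. Pads are 22 mm wide; open, the fingers measure 114 mm over their backs; the gripper's body (76 mm by 85 mm) begins 54 mm behind the grasp point. The pads swing forward as they close: fully open they stand 13 mm farther back than shut.
Start: joints at [-1.254, 0.332, -0.065, 1.46, 0.022, 1.35, -0.088], TCP at [0.208, 0.589, 0.231] pointing down, gripper open.
Joint ranges: [-2.6, 2.6], [-0.5, 2.12], [-1.47, 1.34], [0.16, 2.42], [-1.27, 4.41], [0.06, 2.06], [-2.6, 2.6]. Speed limits (rad/s): [2.22, 2.22, 2.79, 2.79, 3.14, 3.14, 3.14].

### API

Orientations are given as a unit quaternion [x, y, z, w].
In Python, from workcell import get_obs, camera, calibration, hand_in gives the robot as it stands.
- The arm moves only by the shell command python3 -m handwheel 'ROWS' [FORCE]. ROWS is JSON, a list of rows, each an object with "jaw": the finger opening in mm, from 0 to 85.4; "delta_pos": the shift along the tool's x, y, z scaled (see below), a list of three; "turn": the turn about the tool's z scaled (see below). In form: [{"jaw": jaw, "delta_pos": [tx, ty, tz], "turn": turn}, ...]. A call has 1 to 10 rows; each row is the pose to reach, as a shift and turn from the pose commanded when the call began, along the tool's axes at that moment, turning the shorter way round; what a row does not reach only later rows make up. The controller multiplies each number of a shift by 1 m and each number of a turn by pi rad. A row lasts 1/12 s, in which the tool goes at most 41.7 mm and 7.16 degrees, less where a joint would pass 70% of its speed; a pose out of reach is approached as far as the arm can. A call with a number of a shift or a turn outside -1 to 1 is refused whole. A call with a gripper value outside its range is refused whole. The fingers move at their own pace and stop on an object; FORCE is the grip in N (left out, the last holds). Time passes only in rows, so rows that repeat a pose let the fingers close. It gives the time, the measured TCP pose, the force and the opening at its end, in the units of the state.
- get_obs(): the state, without advancing time (a new reading comes with each control period).
- camera(name): name is "scene" or "top" or "wrist"; returns the picture (400x640x3 uint8, red, green, blue); there is no depth.
- calibration(name): a dict with "mtx" (3x3 intrinsics, pixels), "rvec" (rotation vector, rad) and "tvec" (3), from world to camera coordinates, as OpenCV has them. Camera axes: x right, y down, z forward; pixel columns grow to the right and rows downward; lengths in m; the calibration is good to about 2 mm. A picture is of the moment at which its call begins: read the wrist's pose just before it. calibration takes no time and is no camera call; for the wrist camera it gives the pose at the moment of the call.
- hand_in(): hands the job in, once; it reports no verdict.
The state is a dict: "clock": time; "joint_pos": joint angles; "joint_velocities": joint speeds; "tau": joint torques, N m; "position": TCP position; "ee_rot": TCP orientation; "ft_force": force on the tool from outside, world axes, zero at the start; "torque": the same for the moment, N m; "grip_width": opening from 0.0 (shut) to 1.0 (fully open).
Only numpy, scipy, OpenCV 4.12 (cv2) and the standard library are available. Lean on these libraries where they do the work, as an engineer would, in place of code of your own. Each camera call takes 0.05 s, during which the arm holds its last target.

## Working session

There is one attempt and no reset: what is moved stays moved. The work goes in short steps, Python scripts to look and compute and a shell command to move; the robot and the scene stay as the last step left them, time stands still between calls to the robot, and variables do not carry over. Pictures are saved under pics/ and viewed, and the job is handed in when it is done.

```bash
mkdir -p pics; ls
python3 - <<'E'
from workcell import *
import cv2
for n in("scene","top","wrist"):
    c=calibration(n); im=camera(n); cv2.imwrite(f"pics/{n}0.png",im[:,:,::-1]); print(n,c)
print(get_obs())
E
```

```text
pics
scene {'mtx': array([[418.83259658,   0.        , 312.48483789],
       [  0.        , 418.83259658, 199.5328189 ],
       [  0.        ,   0.        ,   1.        ]]), 'rvec': array([ 2.00864646,  1.30466015, -0.57869942]), 'tvec': array([-0.25894843, -0.23212243,  1.59915278])}
top {'mtx': array([[443.62475784,   0.        , 314.42683195],
       [  0.        , 443.62475784, 211.31653945],
       [  0.        ,   0.        ,   1.        ]]), 'rvec': array([ 2.13301005, -2.11360916,  0.19003902]), 'tvec': array([0.03733234, 0.53070356, 1.14090645])}
wrist {'mtx': array([[311.18989924,   0.        , 328.09193748],
       [  0.        , 311.18989924, 197.32849851],
       [  0.        ,   0.        ,   1.        ]]), 'rvec': array([-2.35866343, -1.6676485 , -0.24889512]), 'tvec': array([-0.62546042, -0.03768773,  0.38040861])}
{'clock': 0.15, 'joint_pos': array([-1.25358355,  0.3326868 , -0.06473712,  1.46073122,  0.02157743,
        1.34989081, -0.08849104]), 'joint_velocities': array([-0.00093496, -0.00097068,  0.00150441, -0.00058725, -0.00085628,
        0.00033951,  0.00118656]), 'tau': array([ 1.46002374e-03, -6.25828886e+01,  4.98871040e-02, -3.91855288e+01,
        1.64633850e-02,  7.38380186e-03,  5.95365762e-06]), 'position': array([0.20819885, 0.58901195, 0.23073191]), 'ee_rot': array([ 1.69062636e-01,  9.85605177e-01, -5.04567307e-04, -8.16481484e-05]), 'ft_force': array([ 0.25435463, -0.17079121,  0.38119804]), 'torque': array([-0.03108523,  0.00192677, -0.01178227]), 'grip_width': 0.9981991911439337}
```

View pics/scene0.png

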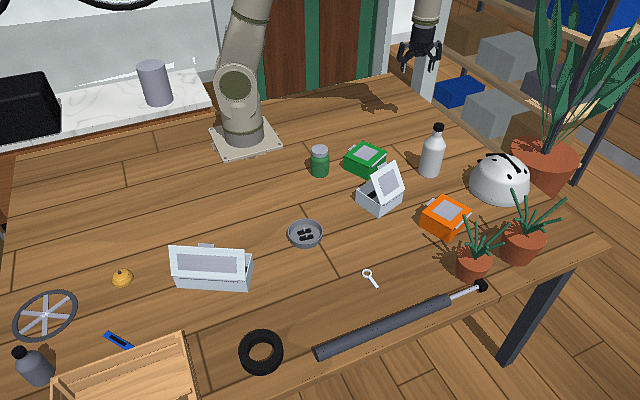

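View pics/top0.png

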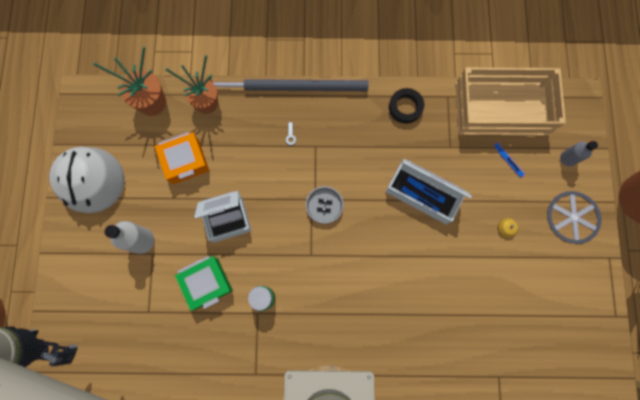

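View pics/wrist0.png

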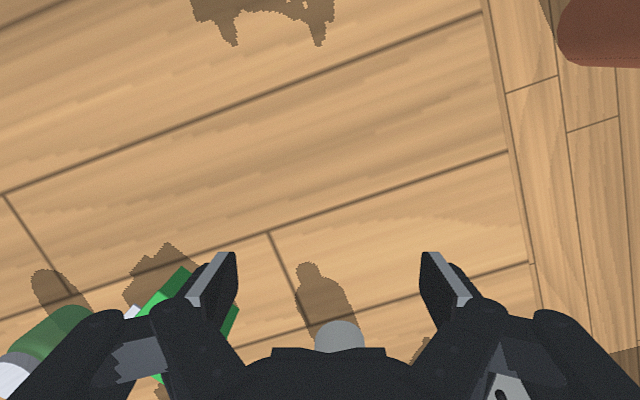

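The square tin is at about (225,218) in the top view and (380,190) in the scene view, with its lid open. The long tin is at (428,190) top, and the green and orange decoys and a bottle stand near the square tin. I'll enlarge both views.

Run:
```python
import cv2
a=cv2.imread("pics/top0.png")[180:255,180:265]; cv2.imwrite("pics/topc.png",cv2.resize(a,None,fx=8,fy=8,interpolation=cv2.INTER_CUBIC)[:600])
a=cv2.imread("pics/scene0.png")[150:225,340:420]; cv2.imwrite("pics/scenec.png",cv2.resize(a,None,fx=8,fy=8,interpolation=cv2.INTER_CUBIC))
```

```text
(no output)
```

View pics/topc.png

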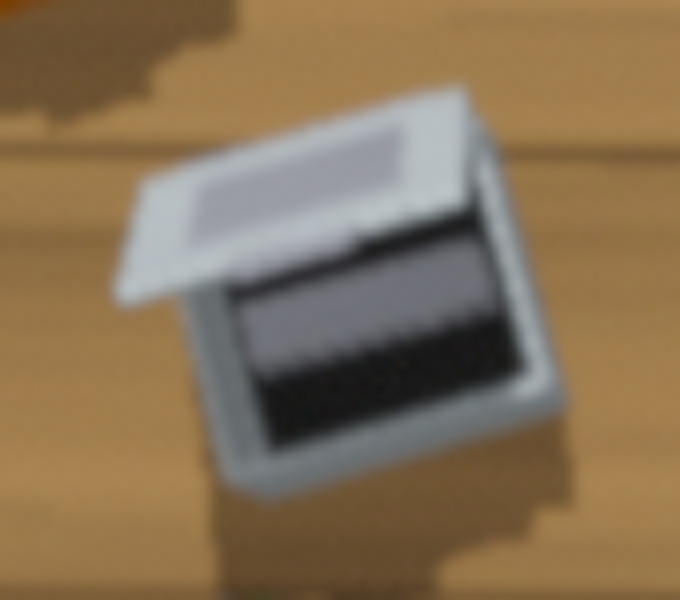

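View pics/scenec.png

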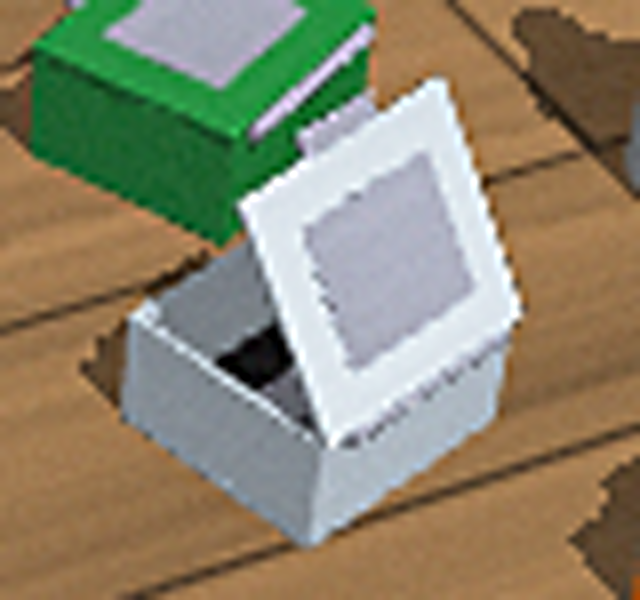

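```bash
cat > fit.py <<'E'
import numpy as np, cv2
from scipy.optimize import least_squares
from workcell import calibration
C={n:calibration(n) for n in("scene","top")}
def lid(p,s,w,t=.006):  # s from hinge, w along hinge y, t normal
    x,y,yaw,a=p
    u=np.array([np.cos(yaw),np.sin(yaw),0]);v=np.array([-np.sin(yaw),np.cos(yaw),0]);z=np.array([0,0,1.])
    return np.array([x,y,.055])+v*w+s*(-np.cos(a)*u+np.sin(a)*z)+t*(np.sin(a)*u+np.cos(a)*z)
def proj(n,P): return cv2.projectPoints(np.array(P),C[n]["rvec"],C[n]["tvec"],C[n]["mtx"],None)[0][:,0]
def box(p,b,w,z): # b = dist to front from hinge
    q=lid((p[0],p[1],p[2],0.),b,w,0); q[2]=z; return q
E
cat > run1.py <<'E'
from fit import *
h=.055
top=[(198.1,203.1),(238.1,191),(239,206),(195.2,217.9)]
sc=[(405,188.75),(381.9,205.6),(394.75,160),(370.3,175.9),(356,189.75),(379,218.1)]
def f(p):
    A=proj("top",[lid(p,0,h),lid(p,0,-h),lid(p,.1,-h),lid(p,.1,h)])-top
    B=proj("scene",[lid(p,0,h),lid(p,0,-h),lid(p,.1,h),lid(p,.1,-h),box(p,.1,-h,.055),box(p,0,-h,0)])-sc
    return np.r_[A.ravel(),B.ravel()]
r=least_squares(f,[.5,.25,.2,1.1],loss="soft_l1")
np.save("p.npy",r.x)
print(r.x); print(f(r.x).reshape(-1,2).round(1))
print("edge",lid(r.x,.1,0),"hinge",lid(r.x,0,0,0),"tab end",lid(r.x,.111,0))
E
python3 run1.py
```

```text
[0.56236499 0.3002073  0.31688236 0.94490455]
[[-0.3 -0.6]
 [-0.7 -0.7]
 [-0.9 -1.3]
 [ 0.1  0.1]
 [ 0.2  0.1]
 [-0.3 -0.1]
 [-1.  -0.6]
 [-1.2 -0.9]
 [-0.2 -0.7]
 [-0.6  0.4]]
edge [0.51132022 0.28346804 0.13955902] hinge [0.56236499 0.3002073  0.055     ] tab end [0.50519704 0.28146004 0.14847387]
```

```bash
cat >> fit.py <<'E'
def ray(n,px,z):
    c=C[n];R=cv2.Rodrigues(c["rvec"])[0];o=-R.T@c["tvec"];d=R.T@np.linalg.inv(c["mtx"])@np.array([*px,1.]);return o+d*(z-o[2])/d[2]
E
python3 - <<'E'
from fit import *
print("bottle base",ray("scene",(430,174),0)); b=ray("scene",(430,174),0)
for z in(.15,.2,.25): print(z,proj("scene",[[b[0],b[1],z]]),proj("top",[[b[0],b[1],z]]))
for n,px in(("helmet",(498,195)),): print(n,ray("scene",px,0))
from workcell import get_obs
from scipy.spatial.transform import Rotation as Ro
o=get_obs();R=Ro.from_quat(o["ee_rot"]).as_matrix();print(R.round(3))
p=np.load("p.npy")
# tip path aim, TCP above
u=np.array([np.cos(p[2]),np.sin(p[2]),0])
P=np.array([p[0],p[1],0])-u*.02; P[2]=.30
print("above hinge-20mm",P,"delta tool",R.T@(P-o["position"]))
E
```

```text
bottle base [ 4.66745952e-01  5.17402607e-01 -1.11022302e-16]
0.15 [[438.59489994 137.53405922]] [[119.05434539 227.72498826]]
0.2 [[441.76026338 124.10423963]] [[109.66594934 224.59149432]]
0.25 [[445.09604083 109.9513974 ]] [[ 99.33840315 221.14454734]]
helmet [0.64580898 0.65402577 0.        ]
[[-0.943  0.333 -0.   ]
 [ 0.333  0.943 -0.001]
 [-0.    -0.001 -1.   ]]
above hinge-20mm [0.54336076 0.29397518 0.3       ] delta tool [-0.41432665 -0.16654647 -0.06909388]
```

```bash
python3 -m handwheel '[{"jaw":0,"delta_pos":[0,0,-0.04],"turn":0},{"jaw":0,"delta_pos":[-0.03,-0.01,-0.07],"turn":-0.03},{"jaw":0,"delta_pos":[-0.06,-0.025,-0.07],"turn":-0.06},{"jaw":0,"delta_pos":[-0.095,-0.038,-0.07],"turn":-0.09},{"jaw":0,"delta_pos":[-0.13,-0.052,-0.07],"turn":-0.12},{"jaw":0,"delta_pos":[-0.165,-0.066,-0.07],"turn":-0.15},{"jaw":0,"delta_pos":[-0.2,-0.08,-0.07],"turn":-0.18},{"jaw":0,"delta_pos":[-0.235,-0.094,-0.07],"turn":-0.209},{"jaw":0,"delta_pos":[-0.27,-0.108,-0.07],"turn":-0.209},{"jaw":0,"delta_pos":[-0.305,-0.122,-0.07],"turn":-0.209}]'
cat > go.py <<'E'
from fit import *
from workcell import get_obs,camera
from scipy.spatial.transform import Rotation as Ro
p=np.load("p.npy")
def st():
    o=get_obs();R=Ro.from_quat(o["ee_rot"]).as_matrix();return o,R
def local(P): # tin frame: u from hinge, v, z
    u=np.array([np.cos(p[2]),np.sin(p[2])]);v=np.array([-u[1],u[0]]);d=np.array(P[:2])-p[:2];return np.array([u@d,v@d,P[2]])
def world(L):
    u=np.array([np.cos(p[2]),np.sin(p[2])]);v=np.array([-u[1],u[0]]);return np.r_[p[:2]+u*L[0]+v*L[1],L[2]]
if __name__=="__main__":
    import sys
    o,R=st();print(o["clock"],"local",local(o["position"]).round(4),"F",o["ft_force"].round(2),"jaw",o["grip_width"]);print("xaxis yaw vs tin",np.degrees(np.arctan2(R[1,0],R[0,0])-p[2]))
    if len(sys.argv)>1:
        T=world([float(a) for a in sys.argv[1:4]]);print("delta",(R.T@(T-o["position"])).round(4))
E
python3 go.py -0.02 0 0.25
```

```text
clock: 0.98
position: [0.4563, 0.371, 0.3012]
ee_rot: [-0.158, 0.987, 0.0, -0.0]
ft_force: [0.5, 1.1, -0.0]
grip_width: -0.007
0.9833 local [-0.0787  0.1004  0.3012] F [ 0.55  1.14 -0.02] jaw -0.007392560062571221
xaxis yaw vs tin -179.96630103256047
delta [-0.0587 -0.1004  0.0512]
```

```bash
python3 -m handwheel '[{"jaw":0,"delta_pos":[-0.02,-0.03,0.01],"turn":0},{"jaw":0,"delta_pos":[-0.04,-0.06,0.03],"turn":0},{"jaw":0,"delta_pos":[-0.06,-0.09,0.06],"turn":0},{"jaw":0,"delta_pos":[-0.075,-0.1,0.09],"turn":0},{"jaw":0,"delta_pos":[-0.075,-0.1,0.1],"turn":0},{"jaw":0,"delta_pos":[-0.075,-0.1,0.1],"turn":0}]'
python3 - <<'E'
from go import *
for n in("scene","top","wrist"):
    im=camera(n)[:,:,::-1]
    if n=="scene": im=cv2.resize(im[100:225,320:450],None,fx=4.6,fy=4.6,interpolation=cv2.INTER_CUBIC)
    if n=="top": im=cv2.resize(im[170:260,170:275],None,fx=6,fy=6,interpolation=cv2.INTER_CUBIC)
    cv2.imwrite(f"pics/{n}1.png",im)
E
python3 go.py
```

```text
clock: 1.48
position: [0.5568, 0.299, 0.1972]
ee_rot: [-0.157, 0.988, -0.001, -0.003]
ft_force: [0.0, 0.6, 0.3]
grip_width: 0.002
1.6333 local [-0.0042  0.0038  0.2028] F [-0.73  0.28  0.82] jaw 0.0028006737008816037
xaxis yaw vs tin -179.89941797868144
```

View pics/scene1.png

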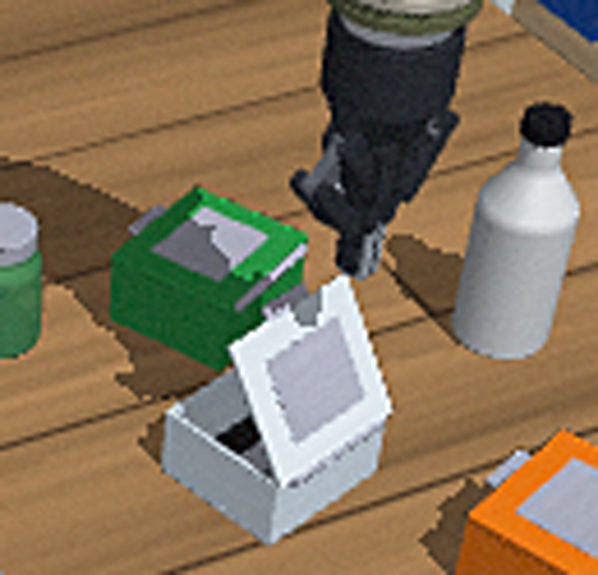

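View pics/wrist1.png

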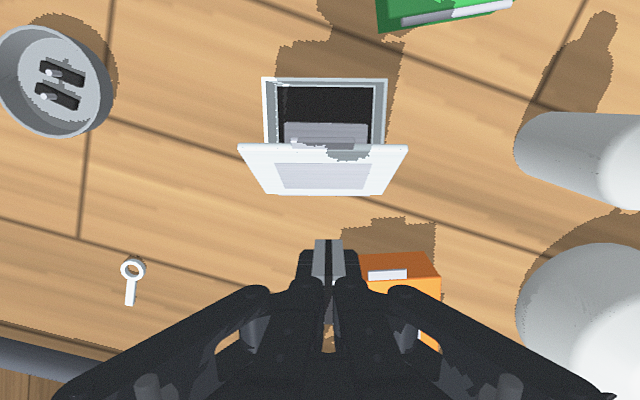

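The wrist view shows the square tin with its lid's outer face toward the tool: free-edge corners at about (238,144) and (408,146), hinge corners at about (267,194) and (383,195). The fingers are on the far (hinge) side and clear. I'll check the fit against this view.

```bash
python3 - <<'E'
from go import *
import fit
fit.C["wrist"]=calibration("wrist")
h=.055
obs=np.array([(238,144),(408,146),(267,194),(383,195),(262,78),(388,78)],float)
pts=lambda p:[lid(p,.1,h),lid(p,.1,-h),lid(p,0,h),lid(p,0,-h),box(p,.1,h,.055),box(p,.1,-h,.055)]
q=proj("wrist",pts(p)); print(q.round(1))
s=1 if abs(q[0]-obs[0]).sum()<abs(q[1]-obs[0]).sum() else -1
if s<0: obs=obs[[1,0,3,2,5,4]]
sc=np.array([(405,188.75),(381.9,205.6),(394.75,160),(370.3,175.9),(356,189.75),(379,218.1)])
top=np.array([(198.1,203.1),(238.1,191),(239,206),(195.2,217.9)])
f=lambda p:np.r_[(proj("wrist",pts(p))-obs).ravel(),(proj("top",[lid(p,0,h),lid(p,0,-h),lid(p,.1,-h),lid(p,.1,h)])-top).ravel(),(proj("scene",[lid(p,0,h),lid(p,0,-h),lid(p,.1,h),lid(p,.1,-h),box(p,.1,-h,.055),box(p,0,-h,0)])-sc).ravel()]
r=least_squares(f,p,loss="soft_l1");print(r.x,p);print(f(r.x).reshape(-1,2).round(1))
np.save("p.npy",r.x)
E
python3 go.py
```

```text
[[404.1 141.5]
 [237.4 141.3]
 [379.9 192.4]
 [265.8 192.3]
 [385.3  76.4]
 [259.7  76.2]]
[0.56329091 0.30188998 0.31079266 0.95374401] [0.56236499 0.3002073  0.31688236 0.94490455]
[[-1.5 -0.6]
 [ 1.9  0.2]
 [-1.9 -0.8]
 [ 0.2 -0.6]
 [-0.6  0.5]
 [-0.  -0.5]
 [-0.9 -1.1]
 [-1.3 -0.9]
 [-1.7 -1.8]
 [-0.9 -0.7]
 [ 0.9  0.2]
 [ 0.2 -0.1]
 [ 0.  -0.6]
 [-0.3 -0.9]
 [ 0.5 -0.8]
 [-0.1  0.4]]
1.6333 local [-0.0056  0.0024  0.2028] F [-0.73  0.28  0.82] jaw 0.0028006737008816037
xaxis yaw vs tin -179.55050413012086
```

```bash
python3 -m handwheel '[{"jaw":0,"delta_pos":[0,-0.002,0.03],"turn":0},{"jaw":0,"delta_pos":[0.002,-0.002,0.055],"turn":0},{"jaw":0,"delta_pos":[0.004,-0.002,0.075],"turn":0},{"jaw":0,"delta_pos":[0.005,-0.002,0.077],"turn":0},{"jaw":0,"delta_pos":[0.005,-0.002,0.077],"turn":0}]'
python3 go.py
python3 - <<'E'
from go import *
o,R=st();L=local(o["position"])
for a in(1.05,.955,.88,.8,.7,.6,.5,.4,.3,.2,.1,.05,0,-.05):
    s=.08;u=-s*np.cos(a)+.006*np.sin(a)+.011;z=.055+s*np.sin(a)+.006*np.cos(a)
    print(a,"u,z",round(u,4),round(z,4),"delta",np.round(R.T@(world([u,0,z])-o["position"]),3))
E
```

```text
clock: 2.05
position: [0.5528, 0.2985, 0.1252]
ee_rot: [-0.159, 0.987, 0.0, -0.0]
ft_force: [0.7, -1.0, 1.1]
grip_width: 0.002
2.05 local [-0.011  -0.      0.1252] F [ 0.66 -0.99  1.11] jaw 0.002212476032714594
xaxis yaw vs tin -179.56665431855313
1.05 u,z -0.0236 0.1274 delta [ 0.013  0.    -0.002]
0.955 u,z -0.0303 0.1238 delta [0.019 0.    0.001]
0.88 u,z -0.0353 0.1205 delta [0.024 0.    0.005]
0.8 u,z -0.0404 0.1166 delta [0.029 0.    0.009]
0.7 u,z -0.0463 0.1111 delta [0.035 0.    0.014]
0.6 u,z -0.0516 0.1051 delta [0.041 0.    0.02 ]
0.5 u,z -0.0563 0.0986 delta [0.045 0.    0.027]
0.4 u,z -0.0603 0.0917 delta [0.049 0.    0.034]
0.3 u,z -0.0637 0.0844 delta [0.053 0.    0.041]
0.2 u,z -0.0662 0.0768 delta [0.055 0.    0.048]
0.1 u,z -0.068 0.069 delta [0.057 0.    0.056]
0.05 u,z -0.0686 0.065 delta [0.058 0.    0.06 ]
0 u,z -0.069 0.061 delta [0.058 0.    0.064]
-0.05 u,z -0.0692 0.057 delta [0.058 0.    0.068]
```

```bash
python3 -m handwheel '[{"jaw":0,"delta_pos":[0.007,0,0],"turn":0},{"jaw":0,"delta_pos":[0.013,0,0],"turn":0},{"jaw":0,"delta_pos":[0.019,0,0.001],"turn":0},{"jaw":0,"delta_pos":[0.024,0,0.005],"turn":0},{"jaw":0,"delta_pos":[0.029,0,0.009],"turn":0},{"jaw":0,"delta_pos":[0.035,0,0.014],"turn":0},{"jaw":0,"delta_pos":[0.038,0,0.017],"turn":0},{"jaw":0,"delta_pos":[0.041,0,0.02],"turn":0},{"jaw":0,"delta_pos":[0.041,0,0.02],"turn":0}]'
python3 - <<'E'
from go import *
for n in("scene",):
    im=camera(n)[:,:,::-1]
    im=cv2.resize(im[100:225,320:450],None,fx=4.6,fy=4.6,interpolation=cv2.INTER_CUBIC)
    cv2.imwrite(f"pics/{n}2.png",im)
o,R=st();L=local(o["position"])
E
python3 go.py
```

```text
clock: 2.8
position: [0.5136, 0.2845, 0.1034]
ee_rot: [-0.158, 0.987, -0.0, -0.001]
ft_force: [-0.5, -0.0, 0.9]
grip_width: -0.0
2.85 local [-0.0523 -0.0016  0.1037] F [-0.66 -0.11 -0.14] jaw -0.0016860916747355335
xaxis yaw vs tin -179.6504509960719
```

View pics/scene2.png

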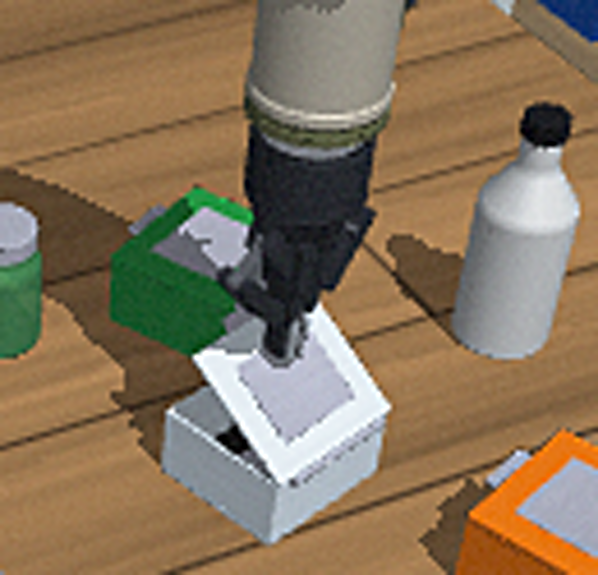

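The lid has swung down and the fingertips rest on its outer face with almost no force. I'll continue along the arc.

```bash
python3 -m handwheel '[{"jaw":0,"delta_pos":[0.002,0,0.0035],"turn":0},{"jaw":0,"delta_pos":[0.004,0,0.007],"turn":0},{"jaw":0,"delta_pos":[0.006,0,0.0105],"turn":0},{"jaw":0,"delta_pos":[0.008,0,0.014],"turn":0},{"jaw":0,"delta_pos":[0.01,0,0.018],"turn":0},{"jaw":0,"delta_pos":[0.012,0,0.022],"turn":0},{"jaw":0,"delta_pos":[0.013,0,0.026],"turn":0},{"jaw":0,"delta_pos":[0.014,0,0.03],"turn":0},{"jaw":0,"delta_pos":[0.015,0,0.034],"turn":0},{"jaw":0,"delta_pos":[0.016,0,0.036],"turn":0}]'
python3 go.py
python3 -m handwheel '[{"jaw":0,"delta_pos":[0,0,0.002],"turn":0},{"jaw":0,"delta_pos":[0,0,0.004],"turn":0},{"jaw":0,"delta_pos":[0,0,0.006],"turn":0},{"jaw":0,"delta_pos":[0,0,0.007],"turn":0},{"jaw":0,"delta_pos":[0,0,0.007],"turn":0}]'
python3 go.py
```

```text
clock: 3.68
position: [0.4991, 0.2796, 0.0676]
ee_rot: [-0.158, 0.987, -0.0, -0.0]
ft_force: [1.2, 0.0, 1.7]
grip_width: 0.003
3.6833 local [-0.0679 -0.0016  0.0676] F [1.18 0.01 1.67] jaw 0.0030605425914703058
xaxis yaw vs tin -179.65312026931068
clock: 4.1
position: [0.4993, 0.2798, 0.0612]
ee_rot: [-0.158, 0.987, 0.0, -0.0]
ft_force: [-0.4, -0.5, 0.4]
grip_width: 0.0
4.1 local [-0.0677 -0.0015  0.0612] F [-0.4  -0.54  0.39] jaw 0.00027546849596318617
xaxis yaw vs tin -179.65181862304877
```

Now I'll press in 1 mm steps until the force shows contact with the rim.

```bash
python3 -m handwheel '[{"jaw":0,"delta_pos":[0,0,0.001],"turn":0},{"jaw":0,"delta_pos":[0,0,0.002],"turn":0},{"jaw":0,"delta_pos":[0,0,0.002],"turn":0}]'
python3 go.py
python3 - <<'E'
from go import *
im=camera("scene")[:,:,::-1]
cv2.imwrite("pics/scene3.png",cv2.resize(im[100:225,320:450],None,fx=4.6,fy=4.6,interpolation=cv2.INTER_CUBIC))
E
```

```text
clock: 4.35
position: [0.4994, 0.2799, 0.0609]
ee_rot: [-0.158, 0.987, 0.0, 0.0]
ft_force: [-8.0, -4.1, 18.9]
grip_width: -0.002
4.35 local [-0.0675 -0.0014  0.0609] F [-8.01 -4.15 18.87] jaw -0.0017198341457163643
xaxis yaw vs tin -179.66268479662682
```

View pics/scene3.png

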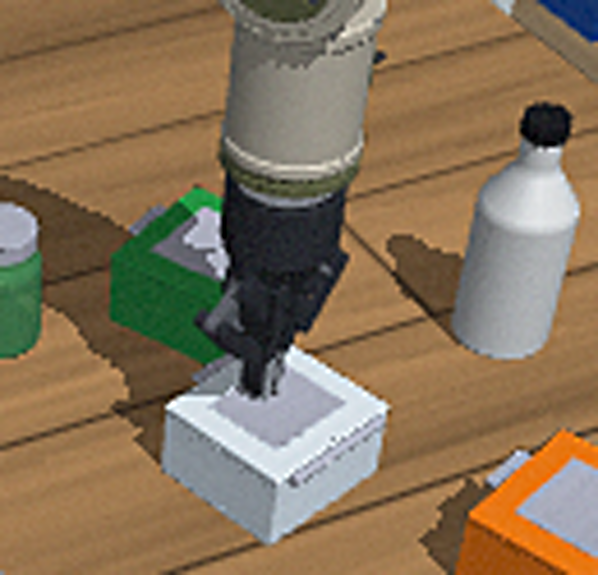

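The lid looks flat on the rim. The tip is at 61 mm, the expected shut height, with 19 N of contact force. I'll retreat straight up and check.

```bash
python3 -m handwheel '[{"jaw":0,"delta_pos":[0,0,-0.003],"turn":0},{"jaw":0,"delta_pos":[0,0,-0.015],"turn":0},{"jaw":0,"delta_pos":[0,0,-0.045],"turn":0},{"jaw":0,"delta_pos":[0,0,-0.08],"turn":0},{"jaw":0,"delta_pos":[-0.03,0,-0.12],"turn":0},{"jaw":0,"delta_pos":[-0.06,0,-0.16],"turn":0},{"jaw":0,"delta_pos":[-0.06,0,-0.16],"turn":0},{"jaw":0,"delta_pos":[-0.06,0,-0.16],"turn":0}]'
python3 go.py
python3 - <<'E'
from go import *
im=camera("scene")[:,:,::-1]
a=cv2.resize(im[150:225,330:430],None,fx=4,fy=4,interpolation=cv2.INTER_CUBIC)
old=cv2.imread("pics/scene0.png"); d=cv2.absdiff(im.astype("uint8"),old)[230:300,150:270].max()
b=cv2.resize(im[230:300,160:260],None,fx=4,fy=4,interpolation=cv2.INTER_CUBIC)
cv2.imwrite("pics/scene4.png",np.vstack([a,b])); print("max diff at long tin",d)
im=camera("wrist")[:,:,::-1];cv2.imwrite("pics/wrist4.png",im)
E
```

```text
clock: 5.07
position: [0.5596, 0.2994, 0.224]
ee_rot: [-0.157, 0.988, 0.001, 0.003]
ft_force: [0.4, 0.1, -0.8]
grip_width: -0.002
5.0667 local [-0.0043 -0.0013  0.224 ] F [ 0.36  0.08 -0.82] jaw -0.0015191219137573088
xaxis yaw vs tin -179.70839541537083
max diff at long tin 16
```

View pics/scene4.png

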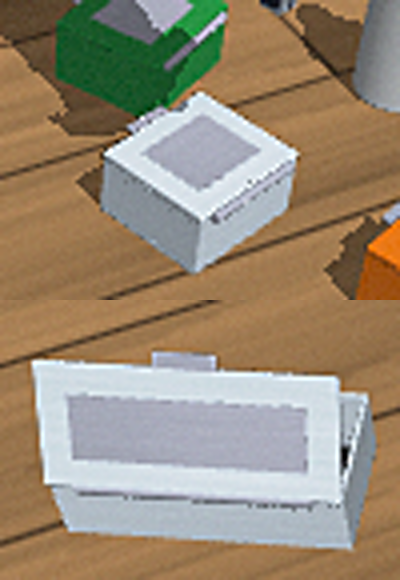

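View pics/wrist4.png

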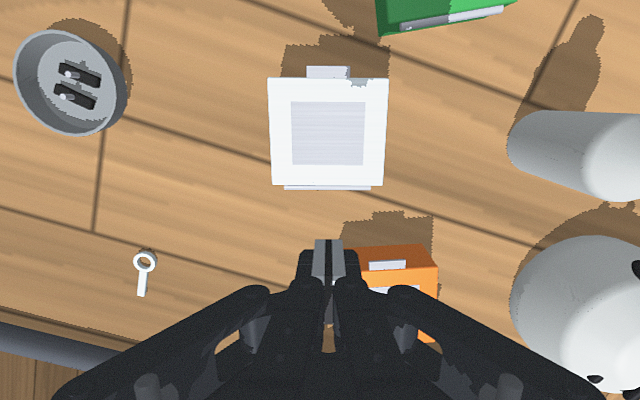

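The square lid lies flat on the rim in both views, the long tin's lid is unchanged and the robot is clear of everything. I'm handing the job in.

```bash
python3 -c "
from workcell import *
print(hand_in())"
```

```text
the job is handed in; nothing more can be done
None
```

The square tin's lid is shut and released, and I handed the job in at about 5 s on the clock. With the fingers closed, I pushed on the lid's outer face and followed its arc down at a commanded 1.2 rad/s or less, against the 4 rad/s limit. I then pressed it onto the rim with about 19 N and lifted straight off.

**Last checks:**
- **Square lid:** the fingertip stopped at 61 mm, the height given for a shut lid, and the force rose there. After I backed off, the scene and wrist pictures both showed the lid flat on the rim. I did not read its joint angle or speed directly.
- **Long tin:** it looks the same as at the start, with the picture differing only by noise.
- **Robot:** it ended clear above the tin at 0.22 m, with under 1 N on the wrist.

No check failed. The fitted start angle of the lid, about 0.95 rad, was at the low end of the stated range, with leftover errors of 1 to 2 pixels.

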